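Sweep the offcuts into the scrap tray

ROBOT

A 6-joint arm with a two-finger parallel gripper is mounted at the origin on the work surface. World frame = base frame: x ahead of the robot, y to its left, z up, the work surface at z = 0. Lengths are in mm, angles in degrees, forces in N, time in s.
With the tool pointing down it reaches from about 375 to 825 mm from the base axis. Payload 5.5 kg.
Tool frame: the origin (TCP) lies midway between the tips of the shut fingers; the grasp point (between the pads) lies 19 mm behind it; z points along the fingers, y is the line along which they close (so a half turn about z gives the same grasp; the last joint's range is limited). The gripper opens to 85 mm and grips with 20 to 120 N. Pads are 22 mm wide; open, the fingers measure 114 mm over their backs; the gripper's body (76 mm by 85 mm) begins 54 mm behind the grasp point. The pads swing forward as they close: fully open they stand 13 mm farther back than shut.
Start: joints at [77.063, 17.962, -2.699, 69.339, 0, 90], TCP at [134.329, 584.765, 196.499] pointing down, gripper open.
Joint ranges: [-152.73, 152.73], [-39.44, 99.34], [-58.76, 71.6], [-118.89, 123.64], [-81.53, 83.1], [-180, 180]. Speed limits (degrees/s): [136.94, 136.94, 172.46, 180, 180, 180].

INTERFACE

Orientations are given as [roll, pitch, yaw] about the fixed x, y, z axes, in that order (R = Rz(yaw) Ry(pitch) Rx(roll)).
In Python, from workcell import bot, cams gives the robot as it stands.
- The arm moves only by the shell command python3 -m jog 'ROWS' [FORCE]. ROWS is JSON, a list of rows, each a list of 3 entries, a list of its own where there are three numbers: the opening, from -1 (shut) to 1 (fully open), then the shift along the tool's x, y, z in mm, then the turn about the tool's z in degrees. A call has 1 to 5 rows; each row shifts and turns the commanded pose from where the row before left it, along the tool's axes as they then stand; what a row does not reach is not made up. A row lasts 1/8 s, in which the tool goes at most 62.5 mm and 10.7 degrees, less where a joint would pass 70% of its speed; a pose out of reach is approached as far as the arm can. A call with a gripper value outside its range is refused whole. The fingers move at their own pace and stop on an object; FORCE is the grip in N (left out, the last holds). Time passes only in rows, so rows that do not move let the fingers close. It gives the time, the measured TCP pose, the force, the opening and the grip force at its end, in the units of the state.
- bot.sense(): the state, without advancing time (a new reading comes with each control period).
- cams.get_image(name): name is "scene" or "top" or "wrist"; returns the picture (420x560x3 uint8, red, green, blue); there is no depth.
- cams.camera_model(name): a dict with "K" (3x3 intrinsics, pixels), "extrinsics" (4x4, takes a point from world to camera coordinates). Camera axes: x right, y down, z forward; pixel columns grow to the right and rows downward; lengths in mm; the calibration is good to about 2 mm. A picture is of the moment at which its call begins: read the wrist's pose just before it. camera_model takes no time and is no camera call; for the wrist camera it gives the pose at the moment of the call.
- bot.sign_off(): hands the job in; it is judged then, once.
The state is a dict: "time_s": time; "qpos": joint angles; "qd": joint speeds; "joint_efforts": joint torques, N m; "tcp_pos": TCP position; "orientation": TCP orientation; "ft_force": force on the tool from outside, world axes, zero at the start; "moment": the same for the moment, N m; "grip_width": finger opening in mm; "grasp_force": force on a finger pad.
Only numpy, scipy, OpenCV 4.12 (cv2) and the standard library are available. Lean on these libraries where they do the work, as an engineer would, in place of code of your own. Each camera call takes 0.05 s, during which the arm holds its last target. There are 200 camera calls.

TASK

Clear the raised work plate: with the fingertips, sweep the three yellow-marked dark steel offcuts across the plate and over its edge into the red scrap tray. Only push them, never pick them up or carry them. Leave the three finished parts standing where they are, and finish clear of everything.

Things in the scene. Friction and masses are not known exactly. Their poses are not given: they have to be found in the camera images.
- plate: Fixed raised steel work plate on dark steel rails, 300 mm (its x) by 300 mm (its y), flat top 80 mm above its origin, no rim. Origin: centre of its footprint, on the bench. A tray stands against each of its two y edges, so offcuts go over its +y or its -y edge, whichever has the red tray.
- scrap_tray: Fixed red open tray, 300 mm (its x) by 130 mm (its y), 70 mm high, walls and floor 8 mm; origin at the centre of its underside, on the bench. Turned like the plate, 2 mm from the plate's +y or -y edge, its rim 10 mm below the plate's top. May be on either side; it may be shifted along the edge by up to 12 mm.
- parts_tray: Fixed blue tray of the same size against the other of these two edges, holding good stock. Nothing goes in it.
- offcut_hex: Loose hexagonal steel bar stub, 30 mm across the flats, 24 mm tall, about 140 g, flat top dabbed yellow, standing on the plate. Origin: centre of its underside.
- offcut_hex_mid (a point): Middle of the hexagonal stub, 12 mm above its origin.
- offcut_tube: Loose end of square steel tube, 34 by 34 mm outside, 4 mm walls, 26 mm tall, about 100 g, upper rim yellow, hollow upright. Origin: centre of its underside.
- offcut_tube_mid (a point): Middle of the tube end, 13 mm above its origin.
- offcut_channel: Loose piece of steel U-channel lying legs down, 32 (x) by 36 (y) mm, 24 mm tall, about 110 g, top dabbed yellow. Origin: centre of its underside.
- offcut_channel_mid (a point): Middle of the channel piece, 12 mm above its origin.
- bushing: Finished brass flanged bushing, standing loose on the plate: 26 mm diameter at the foot, 34 mm tall. Origin: centre of its underside. Leave alone. The three finished parts stand in a row along the plate's middle line (plate x within 6 mm of 0); the offcuts lie in the two lanes beside it (plate x about 68 to 92 mm either side), one or two to a lane.
- bolt: Finished bright bolt standing loose on its hexagonal head (26 mm across corners, 9 mm high), 12 mm shank, 45 mm tall. Origin: centre of its underside. Leave alone.
- spacer: Finished green spacer, standing loose, 24 mm diameter, 28 mm tall. Origin: centre of its underside. Leave alone.

How it is judged:
By the outcome, as a careful person would: the job done as asked, in the order asked, and still so for the second after the job is handed in, with the robot touching nothing.
It also fails if it takes over 58 s, if anything falls off the work surface, if the arm or the gripper's body presses on something with over 40 N, if the wrist force passes 120 N, or if a joint passes its speed limit or range.

## Working session

There is one attempt and no reset: what is moved stays moved. The work goes in short steps, Python scripts to look and compute and a shell command to move; the robot and the scene stay as the last step left them, time stands still between calls to the robot, and variables do not carry over. Pictures are saved under pics/ and viewed, at most 10 in all, crops included, and the job is handed in when it is done.

```bash
mkdir -p pics; python3 - <<'E'
from workcell import bot,cams
import cv2,numpy as np
s=bot.sense();print(s['time_s'],s['tcp_pos'],s['orientation'],s['grip_width'])
for n in("top","scene"):
    im=cams.get_image(n);cv2.imwrite(f'pics/{n}0.png',im[:,:,::-1]);m=cams.camera_model(n);print(n,np.round(m['K'],1).tolist(),np.round(m['extrinsics'],3).tolist())
E
```

```text
0.0 [134.17024151 584.14938746 195.64664961] [-1.79902134e+02 -9.76355224e-04  1.67063602e+02] 85.37315185794799
top [[475.7, 0.0, 285.2], [0.0, 475.7, 210.0], [0.0, 0.0, 1.0]] [[-0.001, -1.0, 0.003, 22.77], [-0.995, 0.0, -0.104, 577.087], [0.104, -0.003, -0.995, 913.214], [0.0, 0.0, 0.0, 1.0]]
scene [[472.4, 0.0, 275.3], [0.0, 472.4, 212.0], [0.0, 0.0, 1.0]] [[0.889, 0.458, 0.0, -531.226], [0.249, -0.484, -0.839, -56.48], [-0.384, 0.746, -0.545, 1122.563], [0.0, 0.0, 0.0, 1.0]]
```

View pics/top0.png

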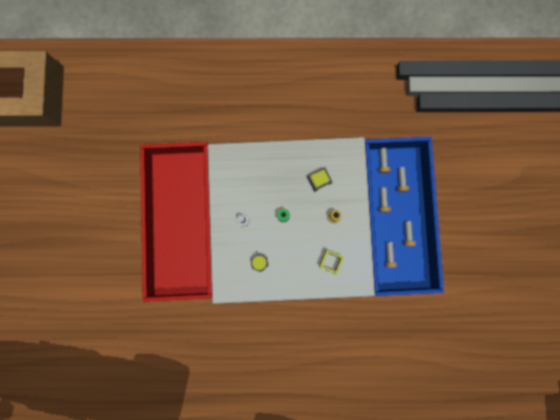

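View pics/scene0.png

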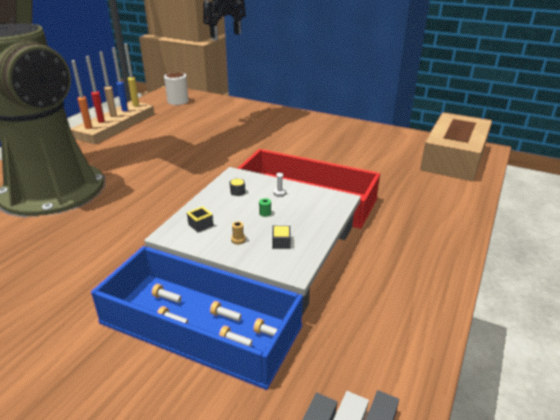

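Top view: the red tray is on the left (+y) and the blue one on the right. The hex is at about (259,262), the tube (331,261), the channel (319,179), and the bolt, spacer and bushing are at (242,219), (283,215) and (335,215).

```bash
cat > h.py <<'E'
import cv2,numpy as np
from workcell import bot,cams
def ray(n,p,m=None):
    m=m or cams.camera_model(n);E=m['extrinsics'];E=np.array(E);R,t=E[:3,:3],E[:3,3]
    d=R.T@np.linalg.inv(m['K'])@np.array([*p,1.]);return -R.T@t,d/np.linalg.norm(d)
def onz(n,p,z):
    c,d=ray(n,p);return c+d*(z-c[2])/d[2]
def tri(p,q):
    a,u=ray('top',p);b,v=ray('scene',q);s=np.linalg.lstsq(np.stack([u,-v],1),b-a,rcond=None)[0]
    P,Q=a+u*s[0],b+v*s[1];return (P+Q)/2,np.linalg.norm(P-Q)
def blobs(im,lo,hi,amin=15):
    k=cv2.inRange(cv2.cvtColor(im,cv2.COLOR_RGB2HSV),lo,hi);k=cv2.morphologyEx(k,cv2.MORPH_CLOSE,np.ones((3,3)))
    c,_=cv2.findContours(k,cv2.RETR_EXTERNAL,cv2.CHAIN_APPROX_NONE)
    return [x for x in c if cv2.contourArea(x)>amin]
def cen(c): m=cv2.moments(c);return m['m10']/m['m00'],m['m01']/m['m00']
Y=((25,120,90),(33,255,255))
E
python3 - <<'E'
from h import *
T=cv2.imread('pics/top0.png')[:,:,::-1].copy();S=cv2.imread('pics/scene0.png')[:,:,::-1].copy()
for n,i in(('top',T),('scene',S)):
    for c in blobs(i,*Y):print(n,np.round(cen(c),1),cv2.contourArea(c),[round(float(v),1) for v in sum(map(lambda a:a if isinstance(a,tuple) else (a,),cv2.minAreaRect(c)),())])
    for nm,lo,hi in(('green',(50,100,30),(80,255,255)),('brass',(10,120,90),(24,255,255))):
        for c in blobs(i,lo,hi):
            x=cen(c)
            if 205<x[0]<365 and 130<x[1]<310:print(n,nm,np.round(x,1),cv2.contourArea(c))
pl=max(blobs(T[100:320,200:385].copy(),(0,0,120),(179,60,255),500),key=cv2.contourArea)+[200,100]
q=cv2.approxPolyDP(cv2.convexHull(pl),8,True)[:,0];print('plate px',q.tolist())
for p in q:print(np.round(onz('top',p,80),1))
r=max(blobs(T,(0,150,80),(6,255,255),500),key=cv2.contourArea)
b=cv2.boxPoints(cv2.minAreaRect(r));print('red',[np.round(onz('top',p,70)[:2]).tolist() for p in b])
pl=max(blobs(S,(0,0,120),(179,60,255),500),key=cv2.contourArea)
k=[c for c in blobs(S,(0,0,110),(179,60,255),500) if 250<cen(c)[0]<270];print('scene plate',[cv2.approxPolyDP(cv2.convexHull(c),8,True)[:,0].tolist() for c in k])
E
```

```text
top [258.9 262.4] 128.5 [259.0, 262.5, 13.0, 12.0, 90.0]
top [332.8 261.3] 40.0 [331.0, 261.3, 18.3, 17.3, 23.2]
top [334.7 216. ] 70.5 [334.4, 215.8, 9.8, 10.0, 11.3]
top [319.5 178. ] 180.5 [319.5, 178.0, 13.0, 15.2, 63.4]
top green [282.8 214.6] 96.5
top brass [286.2 226.2] 188395.0
scene [280.9 231. ] 111.0 [281.0, 231.0, 8.0, 14.0, 90.0]
scene [199.1 214. ] 173.5 [199.4, 213.8, 11.1, 21.4, 68.2]
scene [236.7 182.1] 44.5 [236.5, 182.0, 6.0, 11.0, 90.0]
scene green [264.6 206.7] 134.0
scene brass [246.4 269.7] 132384.5
plate px [[364, 138], [374, 295], [213, 303], [208, 144]]
[ 710.  -127.8   80. ]
[ 414.2 -141.    80. ]
[399.9 155.6  80. ]
[698.2 169.6  80. ]
red [[703.0, 305.0], [706.0, 173.0], [405.0, 162.0], [403.0, 289.0]]
scene plate [[[145, 239], [229, 167], [359, 197], [303, 294]]]
```

```bash
python3 - <<'E'
from h import *
C=np.array([555.6,14.1]);a=np.radians(2.6);R=np.array([[np.cos(a),-np.sin(a)],[np.sin(a),np.cos(a)]])
def sh(n,P,e=0):print(n,np.round(P,1),'err',round(float(e),1),'plate',np.round(R.T@(P[:2]-C),1))
for n,p,q in(('hex',(258.9,262.4),(236.7,182.1)),('tube',(331,261.3),(199.4,213.8)),('chan',(319.5,178),(280.9,231)),('plc0',(364,138),(303,294)),('plc1',(374,295),(145,239)),('plc2',(213,303),(229,167)),('plc3',(208,144),(359,197))):sh(n,*tri(p,q))
for n,p,z in(('hex',(258.9,262.4),104),('tube',(331,261.3),106),('chan',(319.5,178),104),('bush',(334.5,215.8),114),('spacer',(282.8,214.6),108),('bolt',(242,219),100)):sh(n,onz('top',p,z))
E
python3 -m jog '[[-0.6,[0,0,0],10.6],[-0.6,[0,0,0],10.6],[-0.6,[0,0,0],10.6],[-0.6,[0,0,0],10.6],[-0.6,[0,0,0],10.6]]' 40
```

```text
hex [474.5  70.6 103.7] err 0.8 plate [-78.4  60.1]
tube [476.3 -59.6 105. ] err 0.6 plate [-82.6 -70.1]
chan [628.5 -40.2 104.8] err 0.3 plate [ 70.4 -57.6]
plc0 [ 711.7 -129.5   71.5] err 1.0 plate [ 149.4 -150.5]
plc1 [ 415.2 -139.9   81.5] err 2.5 plate [-147.2 -147.4]
plc2 [400.9 156.2  80. ] err 2.3 plate [-148.1  149. ]
plc3 [698.  169.6  78.1] err 1.4 plate [149.3 148.9]
hex [474.2  70.3 104. ] err 0.0 plate [-78.8  59.9]
tube [476.1 -59.7 106. ] err 0.0 plate [-82.8 -70.1]
chan [628.5 -40.4 104. ] err 0.0 plate [ 70.3 -57.7]
bush [557.7 -66.1 114. ] err 0.0 plate [ -1.5 -80.2]
spacer [560.5  27.2 108. ] err 0.0 plate [ 5.5 12.8]
bolt [553.2 101.9 100. ] err 0.0 plate [ 1.6 87.8]
time_s: 0.72
tcp_pos: [134.2, 584.4, 196.0]
orientation: [-180.0, 0.0, 113.7]
ft_force: [-0.1, -0.3, 0.3]
grip_width: 17.2
grasp_force: 0.0
```

```bash
python3 -m jog '[[-0.6,[0,0,0],10.6],[-0.6,[0,0,0],10.6],[-0.6,[-50,28,0],0],[-0.6,[-50,28,0],0],[-0.6,[-50,28,0],0]]' && python3 -m jog '[[-0.6,[-50,28,0],0],[-0.6,[-50,28,0],0],[-0.6,[-50,28,0],0],[-0.6,[-50,28,0],0],[-0.6,[-50,28,0],0]]'  && python3 -m jog '[[-0.6,[-50,28,0],0],[-0.6,[-50,28,0],0],[-0.6,[0,0,0],0]]'
```

```text
time_s: 1.35
tcp_pos: [226.2, 437.4, 196.0]
orientation: [-180.0, 0.0, 92.9]
ft_force: [1.3, -0.3, 0.4]
grip_width: 17.1
grasp_force: 0.0
time_s: 1.98
tcp_pos: [378.6, 194.7, 196.4]
orientation: [180.0, -0.0, 92.9]
ft_force: [1.2, 1.0, 1.0]
grip_width: 17.2
grasp_force: 0.0
time_s: 2.35
tcp_pos: [440.3, 96.3, 196.2]
orientation: [-180.0, 0.0, 92.5]
ft_force: [-0.3, 0.5, -0.5]
grip_width: 16.7
grasp_force: 0.0
```

```bash
python3 -m jog '[[-0.6,[-35,16,0],0],[-0.6,[-34,16.5,0],0],[-0.6,[0,0,40],0],[-0.6,[0,0,40],0],[-0.6,[0,0,0],0]]' && python3 -c "
from h import *
im=cams.get_image('scene');cv2.imwrite('pics/s1.png',cv2.resize(im[130:270,130:370,::-1],None,fx=3,fy=3))"
```

```text
time_s: 2.98
tcp_pos: [471.3, 32.7, 113.9]
orientation: [-179.6, -0.0, 92.9]
ft_force: [-0.4, -0.4, 0.4]
grip_width: 17.1
grasp_force: 0.0
```

View pics/s1.png

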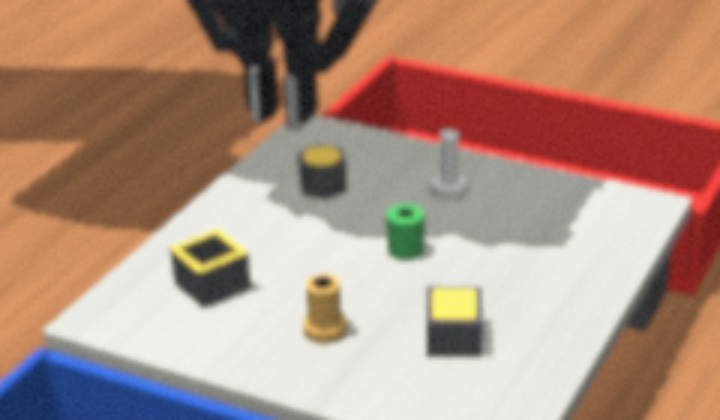

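The fingertips show at about crop (260–300,115), higher than the reported z implies, so I'll check again before lowering.

```bash
python3 -c "
from h import *
s=bot.sense();print(s['tcp_pos'],s['orientation'])
m=cams.camera_model('scene');E=np.array(m['extrinsics'])
for z in (0,40):
  p=E[:3,:3]@(np.array(s['tcp_pos'])+[0,0,z])+E[:3,3];p=m['K']@p/p[2];print((p[:2]-[130,130])*3)
im=cams.get_image('scene');cv2.imwrite('pics/s2.png',cv2.resize(im[130:270,130:370,::-1],None,fx=3,fy=3))"
```

```text
[473.12622729  32.83786249 115.85672443] [-1.79807724e+02 -9.96356904e-03  9.29277610e+01]
[285.97111756 165.15153597]
[282.2801116  109.17815899]
```

View pics/s2.png

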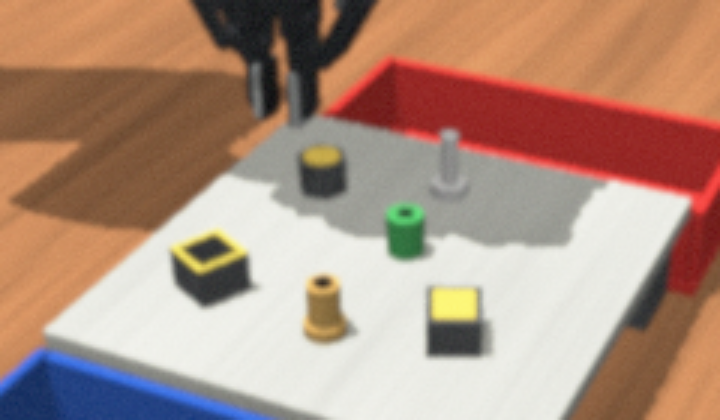

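Same view again; the tips (crop 280,115) don't match the reported pose. I'll use the top view to tell which way it is off.

```bash
python3 -c "
from h import *
s=bot.sense();print(s['tcp_pos'],s['qpos'])
m=cams.camera_model('top');E=np.array(m['extrinsics'])
for z in (0,40):
  p=E[:3,:3]@(np.array(s['tcp_pos'])+[0,0,z])+E[:3,3];p=m['K']@p/p[2];print((p[:2]-[180,120])*3)
im=cams.get_image('top');cv2.imwrite('pics/t2.png',cv2.resize(im[120:320,180:400,::-1],None,fx=3,fy=3))
im=cams.get_image('wrist');cv2.imwrite('pics/w2.png',im[:,:,::-1])"
```

```text
[474.64710716  32.84441557 117.20292935] [ 3.94963863e+00  7.56332954e+00 -2.65955977e+01  5.58645021e+01
  1.14213574e-02  9.10226878e+01]
[298.80462185 426.51177298]
[298.2068105  426.86547459]
```

View pics/t2.png

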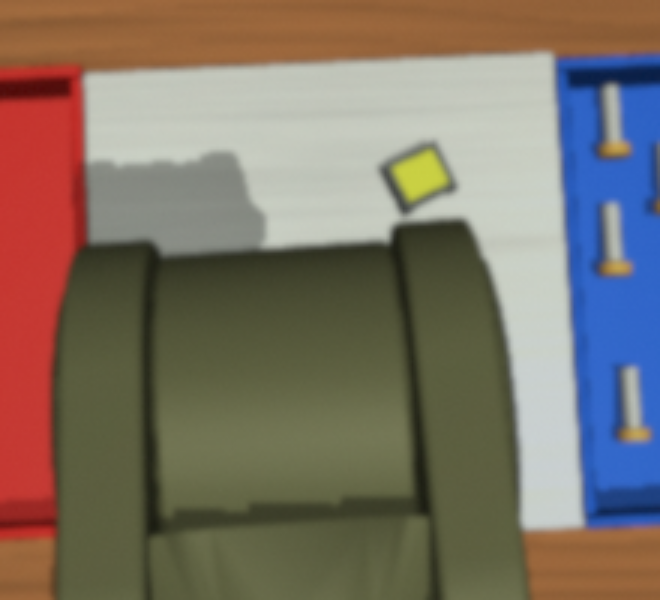

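View pics/w2.png

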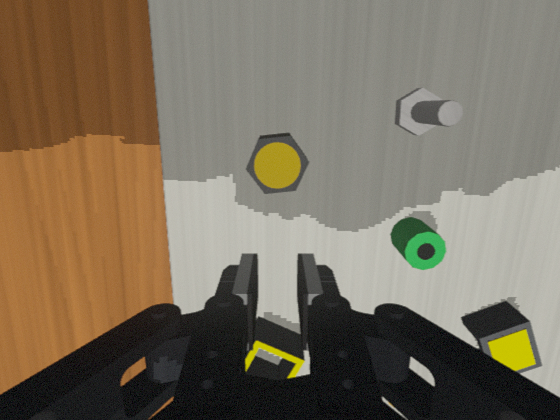

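Wrist view: the hex is at (277,165), the tube just behind the fingers at (275,360), and the tips end at about (247,255) and (309,255). I'll triangulate the actual tips from the wrist and scene views.

```bash
python3 -c "
from h import *
s=bot.sense();t=np.array(s['tcp_pos']);m=cams.camera_model('wrist');E=np.array(m['extrinsics']);K=np.array(m['K'])
print(t, 'wcam pos',-E[:3,:3].T@E[:3,3]);
def pr(P): p=E[:3,:3]@P+E[:3,3];p=K@p/p[2];return np.round(p[:2],1)
for z in(0,20,40):print('tcp+',z,pr(t+[0,0,z]))
print('hex',pr(np.array([474.4,70.4,104])),'tube',pr(np.array([476.2,-59.6,106])),'chan',pr(np.array([628.5,-40.3,104])))
for tip_w,tip_s in(((278,255),(130+280/3,130+120/3)),):
  a,u=ray('wrist',tip_w);b,v=ray('scene',tip_s);q=np.linalg.lstsq(np.stack([u,-v],1),b-a,rcond=None)[0];print(a+u*q[0],b+v*q[1])
"
```

```text
[476.09065614  32.71385033 118.27927511] wcam pos [472.20932818 103.55760949 295.16189396]
tcp+ 0 [277.3 243.9]
tcp+ 20 [277.4 259.6]
tcp+ 40 [277.5 279.2]
hex [277.6 169. ] tube [270.1 371.7] chan [511.6 353.9]
[476.09449796  38.12984935 145.22969056] [469.66747727  34.61744689 146.59589845]
```

```bash
python3 -m jog '[[-0.6,[0,0,14],0],[-0.6,[0,0,14],0],[-0.6,[0,0,0],0],[-0.6,[0,0,0],0]]';  python3 -c "
from h import *
s=bot.sense();print(s['tcp_pos'],s['ft_force'],s['qd'])
im=cams.get_image('scene');w=cams.get_image('wrist');o=np.hstack([cv2.resize(im[140:230,180:320,::-1],(420,270)),cv2.resize(w[100:370,140:480,::-1],(340,270))]);cv2.imwrite('pics/c3.png',o)
s=bot.sense();print(s['tcp_pos'])"
```

```text
time_s: 3.68
tcp_pos: [474.7, 32.0, 88.4]
orientation: [-180.0, 0.0, 92.9]
ft_force: [0.1, 0.2, 0.4]
grip_width: 16.8
grasp_force: 0.0
[474.66032495  32.0383779   88.35232672] [0.12263696 0.18234222 0.41689555] [-0.11806297 -0.27325394  0.48289956  0.07884059 -0.0323791  -0.02251818]
[475.14349934  32.07734327  88.73920869]
```

View pics/c3.png

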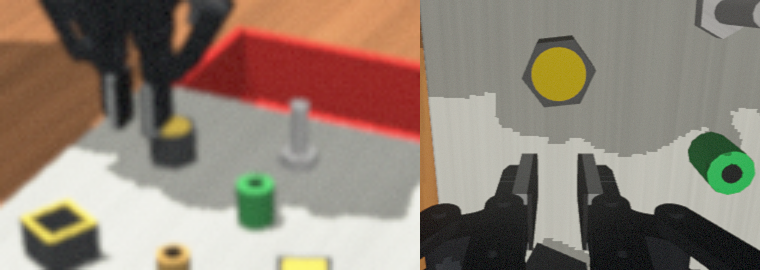

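Left: the tips end at about crop (115,125) and (150,135), still some 30 mm above the reported TCP. Right: the tips are at crop row 153 with an inner gap of about 40 px. I'll get depth from the known gap.

```bash
python3 -c "
from h import *
s=bot.sense();t=np.array(s['tcp_pos']);m=cams.camera_model('wrist');E=np.array(m['extrinsics']);K=np.array(m['K']);print(K[0,0],'tcp depth',(E[:3,:3]@t+E[:3,3])[2], 'axis',E[2,:3])
c,d=ray('wrist',(278,254))
for gap in(38,41,44):
  dep=K[0,0]*16.9/gap;P=c+d*dep/(E[2,:3]@d);print(gap,P-t)
for z in (0,10,20,30,40):
  P=c+d*(t[2]+z-c[2])/d[2];print(z,np.round(P-t,1))
"
```

```text
356.5057779595326 tcp depth 189.67542925133506 axis [ 0.01299313 -0.27856591 -0.96032922]
38 [-0.03916631  7.34065981 30.28004174]
41 [-0.28838045 11.99021822 41.00851329]
44 [-0.50361084 16.00574593 50.27401145]
0 [ 0.7 -5.8 -0. ]
10 [ 0.4 -1.4 10. ]
20 [ 0.2  2.9 20. ]
30 [-0.   7.2 30. ]
40 [-0.3 11.6 40. ]
```

```bash
cat >> h.py <<'E'
def look():
    "yellow tops from wrist picture on z=104, plate coords; and TCP in plate coords"
    C=np.array([555.6,14.1]);a=np.radians(2.6);R=np.array([[np.cos(a),-np.sin(a)],[np.sin(a),np.cos(a)]])
    s=bot.sense();t=np.array(s['tcp_pos']);print('t',round(s['time_s'],2),'tcp plate',np.round(R.T@(t[:2]-C),1),'z',round(t[2],1))
    rs=cams.camera_model('wrist')
    for n in('wrist','scene'):
        im=cams.get_image(n)
        for c in blobs(im,*Y):
            q=cen(c) if n=='wrist' else cv2.minAreaRect(c)[0]
            cc,d=ray(n,q,rs if n=='wrist' else None);P=cc+d*(104-cc[2])/d[2]
            print(n,np.round(q),'A',cv2.contourArea(c),'plate',np.round(R.T@(P[:2]-C),1))
E
python3 -m jog '[[-0.6,[8,0,0],0],[-0.6,[7,0,0],0],[-0.6,[7,0,0],0],[-0.6,[0,0,0],0]]'; python3 -c "
from h import *
look()"
```

```text
time_s: 4.28
tcp_pos: [473.8, 54.7, 88.6]
orientation: [180.0, -0.0, 92.9]
ft_force: [-0.8, -0.2, -0.5]
grip_width: 17.4
grasp_force: 0.0
t 4.28 tcp plate [-79.9  44.3] z 88.6
wrist [278. 221.] A 1935.5 plate [-79.5  62.3]
scene [281. 231.] A 111.0 plate [ 70.2 -56.4]
scene [199. 214.] A 169.5 plate [-83.3 -69.2]
```

The hex didn't move, so the tips really are above it. I'll back off and lower in guarded steps.

```bash
python3 -m jog '[[-0.6,[-12,0,0],0],[-0.6,[-12,0,0],0],[-0.6,[0,0,5],0],[-0.6,[0,0,2],0],[-0.6,[0,0,0],0]]'; python3 -m jog '[[-0.6,[0,0,2],0],[-0.6,[0,0,0],0]]' ; python3 -m jog '[[-0.6,[0,0,2],0],[-0.6,[0,0,0],0]]'
```

```text
time_s: 5.0
tcp_pos: [474.6, 30.1, 81.2]
orientation: [-180.0, -0.0, 92.9]
ft_force: [-0.0, 0.5, -0.1]
grip_width: 17.0
grasp_force: 0.0
time_s: 5.25
tcp_pos: [474.8, 30.3, 79.4]
orientation: [-180.0, -0.0, 92.9]
ft_force: [-0.2, -1.0, -0.1]
grip_width: 17.0
grasp_force: 0.0
time_s: 5.5
tcp_pos: [474.8, 30.1, 77.4]
orientation: [-180.0, -0.0, 92.9]
ft_force: [0.3, 0.2, 0.5]
grip_width: 16.8
grasp_force: 0.0
```

```bash
python3 -m jog '[[-0.6,[0,0,3],0],[-0.6,[0,0,3],0],[-0.6,[0,0,0],0]]'; python3 -m jog '[[-0.6,[0,0,3],0],[-0.6,[0,0,3],0],[-0.6,[0,0,0],0]]' | grep -E "tcp|ft_"
```

```text
time_s: 5.88
tcp_pos: [474.6, 30.0, 71.2]
orientation: [-180.0, 0.0, 92.9]
ft_force: [-0.0, 1.1, -1.2]
grip_width: 17.2
grasp_force: 0.0
tcp_pos: [474.6, 30.1, 65.2]
ft_force: [-0.7, -1.2, 0.3]
```

```bash
python3 -m jog '[[-0.6,[0,0,2],0],[-0.6,[0,0,0],0]]'| grep -E "tcp|ft_";python3 -m jog '[[-0.6,[0,0,2],0],[-0.6,[0,0,0],0]]'| grep -E "tcp|ft_"; python3 -c "
from h import *
w=cams.get_image('wrist');s=cams.get_image('scene');cv2.imwrite('pics/c4.png',np.hstack([cv2.resize(s[140:230,180:320,::-1],(420,270)),cv2.resize(w[100:370,140:480,::-1],(340,270))]))"
```

```text
tcp_pos: [474.9, 30.1, 63.4]
ft_force: [-0.2, -0.6, 0.7]
tcp_pos: [474.9, 30.1, 61.4]
ft_force: [-0.7, -0.9, -0.3]
```

View pics/c4.png

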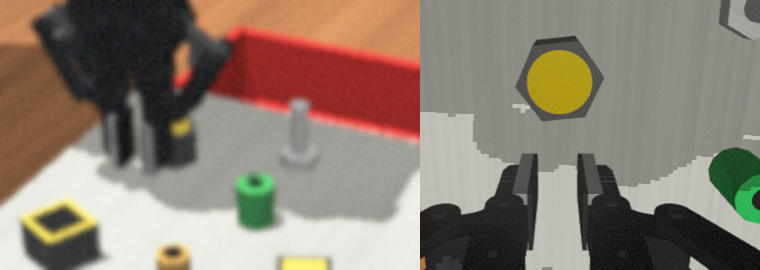

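Tips are now at crop (122,165) and (155,170), about 12 mm above the plate, with the hex just ahead. I'll lower 5 mm more and push.

```bash
python3 -m jog '[[-0.6,[0,1,3],0],[-0.6,[0,0,2],0],[-0.6,[0,0,0],0]]'| grep -E "tcp|ft_";python3 -m jog '[[-0.6,[10,0,0],0],[-0.6,[10,0,0],0],[-0.6,[10,0,0],0],[-0.6,[10,0,0],0],[-0.6,[0,0,0],0]]'| grep -E "tcp|ft_"; python3 -c "
from h import *
look()"
```

```text
tcp_pos: [475.7, 30.1, 56.2]
ft_force: [0.8, -0.5, 0.3]
tcp_pos: [474.0, 71.1, 56.6]
ft_force: [0.2, -0.2, -1.1]
t 7.85 tcp plate [-79.   60.6] z 56.6
wrist [277. 223.] A 3047.0 plate [-79.2  88.2]
scene [281. 232.] A 112.0 plate [ 70.8 -57.8]
scene [199. 214.] A 169.0 plate [-83.1 -68.7]
```

```bash
python3 -m jog '[[-0.6,[10,0,0],0],[-0.6,[10,0,0],0],[-0.6,[10,0,0],0],[-0.6,[10,0,0],0],[-0.6,[10,0,0],0]]'| grep -E "tcp|ft_";python3 -m jog '[[-0.6,[10,0,0],0],[-0.6,[10,0,0],0],[-0.6,[10,0,0],0],[-0.6,[10,0,0],0],[-0.6,[0,0,0],0]]'| grep -E "tcp|ft_"; python3 -c "
from h import *
look()"; python3 -m jog '[[-0.6,[10,0,0],0],[-0.6,[12,0,0],0],[-0.6,[0,0,0],0]]'| grep -E "tcp|ft_";python3 -c "
from h import *
look()"
```

```text
tcp_pos: [471.4, 120.8, 56.5]
ft_force: [0.7, -0.5, 0.3]
tcp_pos: [469.4, 160.8, 56.4]
ft_force: [0.1, -0.2, -0.3]
t 9.2 tcp plate [-79.5 150.4] z 56.4
scene [281. 232.] A 112.5 plate [ 70.8 -57.8]
scene [199. 214.] A 170.0 plate [-83.1 -68.7]
tcp_pos: [468.5, 182.9, 56.5]
ft_force: [-0.2, 0.4, -1.0]
t 9.68 tcp plate [-79.4 172.6] z 56.5
scene [281. 231.] A 111.0 plate [ 70.2 -56.4]
scene [199. 214.] A 169.5 plate [-83.3 -69.2]
```

```bash
python3 -m jog '[[-0.6,[0,0,-30],0],[-0.6,[0,0,-30],0],[-0.6,[-48,-0.5,0],0],[-0.6,[-48,-0.5,0],0],[-0.6,[-48,-0.5,0],0]]'| grep -E "tcp|ft_";python3 -m jog '[[-0.6,[-48,-0.5,0],0],[-0.6,[-48,-0.5,0],0],[-0.6,[-46,-0.5,0],0],[-0.6,[0,0,0],0],[-0.6,[0,0,0],0]]'| grep -E "tcp|ft_"; python3 -c "
from h import *
look();w=cams.get_image('wrist');s=cams.get_image('top');cv2.imwrite('pics/c5.png',np.hstack([s[100:320,120:400,::-1],cv2.resize(w[:,:,::-1],(293,220))]))"
```

```text
tcp_pos: [474.0, 36.6, 116.7]
ft_force: [1.1, -0.4, -0.4]
tcp_pos: [479.3, -103.7, 116.4]
ft_force: [-0.5, 0.5, -0.8]
t 11.03 tcp plate [ -81.6 -114.2] z 116.4
wrist [273. 154.] A 4057.0 plate [-84.2 -68.3]
wrist [552. 135.] A 727.5 plate [ 61.3 -57.7]
scene [284. 233.] A 21.0 plate [ 77.9 -59.3]
scene [198. 211.] A 42.0 plate [-89.4 -63.1]
```

View pics/c5.png

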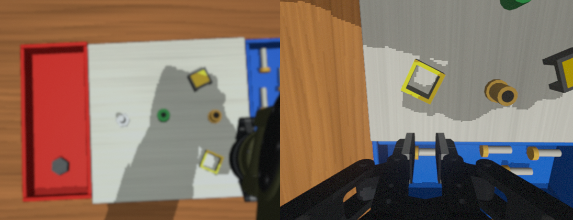

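The top view (left) shows the hex in the red tray at crop (60,165). The tube and parts haven't moved. Now the tube.

```bash
python3 -m jog '[[-0.6,[0,-2,30],0],[-0.6,[0,0,30],0],[-0.6,[0,0,0],0],[-0.6,[12,0,0],0],[-0.6,[10,0,0],0]]'| grep -E "tcp|ft_";python3 -m jog '[[-0.6,[10,0,0],0],[-0.6,[10,0,0],0],[-0.6,[10,0,0],0],[-0.6,[10,0,0],0],[-0.6,[10,0,0],0]]'| grep -E "tcp|ft_"; python3 -c "
from h import *
look()"
```

```text
tcp_pos: [477.7, -81.2, 57.8]
ft_force: [0.2, -1.1, 0.9]
tcp_pos: [474.1, -31.5, 56.6]
ft_force: [-0.2, -2.4, 1.9]
t 12.47 tcp plate [-83.5 -41.8] z 56.6
wrist [270. 225.] A 7458.0 plate [-86.3 -14.8]
scene [281. 231.] A 116.5 plate [ 70.2 -56.4]
```

```bash
python3 -m jog '[[-0.6,[12,0,0],0],[-0.6,[12,0,0],0],[-0.6,[12,0,0],0],[-0.6,[12,0,0],0],[-0.6,[12,0,0],0]]'| grep -E "tcp|ft_";python3 -m jog '[[-0.6,[12,0,0],0],[-0.6,[12,0,0],0],[-0.6,[12,0,0],0],[-0.6,[12,0,0],0],[-0.6,[0,0,0],0]]'| grep -E "tcp|ft_"; python3 -c "
from h import *
look()"
```

```text
tcp_pos: [470.9, 28.8, 56.4]
ft_force: [0.4, 0.5, -0.4]
tcp_pos: [468.7, 76.7, 56.5]
ft_force: [-0.9, 0.2, -0.0]
t 13.82 tcp plate [-84.   66.5] z 56.5
wrist [270. 220.] A 7540.5 plate [-87.   95.4]
scene [281. 232.] A 112.0 plate [ 70.8 -57.8]
```

```bash
python3 -m jog '[[-0.6,[10,0,0],0],[-0.6,[10,0,0],0],[-0.6,[10,0,0],0],[-0.6,[10,0,0],0],[-0.6,[10,0,0],0]]'| grep -E "tcp|ft_";python3 -m jog '[[-0.6,[10,0,0],0],[-0.6,[10,0,0],0],[-0.6,[10,0,0],0],[-0.6,[10,0,0],0],[-0.6,[10,0,0],0]]'| grep -E "tcp|ft_"; python3 -m jog '[[-0.6,[10,0,0],0],[-0.6,[0,0,0],0]]'| grep -E "tcp|ft_"; python3 -c "
from h import *
look()"
```

```text
tcp_pos: [466.1, 126.5, 56.5]
ft_force: [0.1, -1.1, 0.0]
tcp_pos: [463.5, 176.4, 56.4]
ft_force: [-0.5, -0.6, -0.3]
tcp_pos: [463.2, 186.4, 56.5]
ft_force: [-0.4, 0.6, 0.2]
t 15.43 tcp plate [-84.5 176.3] z 56.5
wrist [293. 196.] A 56.0 plate [-78.6 214.5]
wrist [290. 185.] A 28.5 plate [-79.8 218.9]
scene [281. 231.] A 111.0 plate [ 70.2 -56.4]
```

```bash
python3 -m jog '[[-0.6,[0,0,-48],0],[-0.6,[0,0,-48],0],[-0.6,[-46.5,26,0],0],[-0.6,[-46.5,26,0],0],[-0.6,[-46.5,26,0],0]]'| grep -E "tcp|ft_";python3 -m jog '[[-0.6,[-46.5,26,0],0],[-0.6,[-46.5,26,0],0],[-0.6,[-46.5,26,0],0],[-0.6,[0,0,0],0],[-0.6,[0,0,0],0]]'| grep -E "tcp|ft_"; python3 -c "
from h import *
look()"
```

```text
tcp_pos: [548.8, 48.6, 152.8]
ft_force: [1.1, 1.2, -0.0]
tcp_pos: [632.2, -85.3, 152.1]
ft_force: [-0.2, 0.8, -0.2]
t 16.77 tcp plate [  72.  -102.7] z 152.1
wrist [153. 196.] A 27.0 plate [ -9.3 -89. ]
wrist [167. 182.] A 104.5 plate [  0.6 -79.5]
wrist [274. 145.] A 1649.5 plate [ 69.4 -55.9]
scene [281. 231.] A 102.0 plate [ 70.2 -56.4]
```

```bash
python3 -m jog '[[-0.6,[-2,-1,48],0],[-0.6,[0,0,48],0],[-0.6,[0,0,0],0],[-0.6,[10,0,0],0],[-0.6,[10,0,0],0]]'| grep -E "tcp|ft_";python3 -m jog '[[-0.6,[10,0,0],0],[-0.6,[10,0,0],0],[-0.6,[10,0,0],0],[-0.6,[10,0,0],0],[-0.6,[10,0,0],0]]'| grep -E "tcp|ft_"; python3 -c "
from h import *
look()"
```

```text
tcp_pos: [632.9, -66.5, 59.2]
ft_force: [0.3, -0.4, 0.7]
tcp_pos: [628.5, -16.7, 56.5]
ft_force: [1.0, -1.0, 0.5]
t 18.12 tcp plate [ 71.4 -34.1] z 56.5
wrist [289. 218.] A 4257.0 plate [75.6 -4.4]
```

```bash
python3 -m jog '[[-0.6,[12,1,0],0],[-0.6,[12,1,0],0],[-0.6,[12,0,0],0],[-0.6,[12,0,0],0],[-0.6,[12,0,0],0]]'| grep -E "tcp|ft_";python3 -m jog '[[-0.6,[12,0,0],0],[-0.6,[12,0,0],0],[-0.6,[12,0,0],0],[-0.6,[12,0,0],0],[-0.6,[0,0,0],0]]'| grep -E "tcp|ft_"; python3 -c "
from h import *
look()"
```

```text
tcp_pos: [627.4, 43.7, 56.5]
ft_force: [0.7, -0.4, -0.8]
tcp_pos: [625.1, 91.7, 56.6]
ft_force: [0.2, 0.2, 0.2]
t 19.48 tcp plate [72.9 74.4] z 56.6
wrist [289. 214.] A 4302.5 plate [ 77.2 105.5]
```

```bash
python3 -m jog '[[-0.6,[10,0,0],0],[-0.6,[10,0,0],0],[-0.6,[10,0,0],0],[-0.6,[10,0,0],0],[-0.6,[10,0,0],0]]'| grep -E "tcp|ft_";python3 -m jog '[[-0.6,[10,0,0],0],[-0.6,[10,0,0],0],[-0.6,[10,0,0],0],[-0.6,[10,0,0],0],[-0.6,[10,0,0],0]]'| grep -E "tcp|ft_"; python3 -m jog '[[-0.6,[0,0,0],0],[-0.6,[0,0,-45],0],[-0.6,[0,0,-45],0],[-0.6,[0,0,-40],0],[-0.6,[40,0,0],0]]'| grep -E "tcp|ft_"; python3 -m jog '[[-0.6,[50,-20,0],0],[-0.6,[50,-40,0],0],[-0.6,[50,-40,0],0],[-0.6,[50,-40,0],0],[-0.6,[50,-40,0],0]]'| grep -E "tcp|ft_"; python3 -m jog '[[-0.6,[45,-40,0],0],[-0.6,[45,-40,0],0],[-0.6,[0,0,0],0],[-0.6,[0,0,0],0]]'; python3 -c "
from h import *
s=cams.get_image('scene');t=cams.get_image('top');cv2.imwrite('pics/c6.png',np.hstack([cv2.resize(t[120:320,120:400,::-1],(440,314)),cv2.resize(s[130:330,130:359,::-1],(360,314))]))"
```

```text
tcp_pos: [622.6, 141.4, 56.5]
ft_force: [0.2, -0.1, 0.4]
tcp_pos: [620.1, 191.2, 56.5]
ft_force: [-0.4, -0.3, -0.4]
tcp_pos: [621.1, 229.3, 191.3]
ft_force: [0.8, 1.2, 0.2]
tcp_pos: [428.7, 467.6, 186.6]
ft_force: [1.9, 1.1, -0.3]
time_s: 22.58
tcp_pos: [345.7, 552.1, 186.3]
orientation: [180.0, 0.0, 92.9]
ft_force: [0.6, -0.2, -0.3]
grip_width: 17.0
grasp_force: 0.0
```

View pics/c6.png

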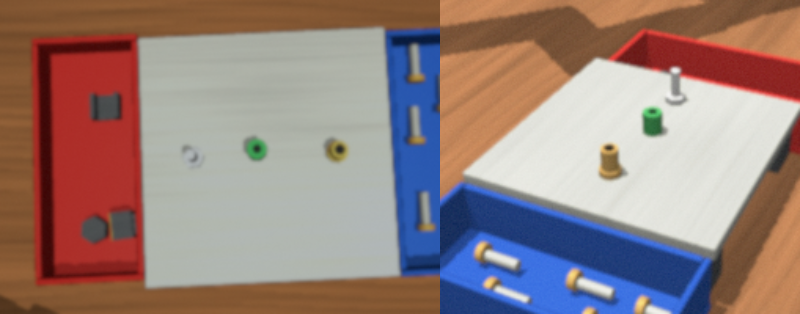

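The picture shows all three offcuts in the red tray at about (105,105), (95,230) and (122,225). The three parts are standing where they were, and the arm is clear.

```bash
python3 -c "
from workcell import bot
print(bot.sign_off())"
```

```text
the job is handed in; nothing more can be done
None
```

I swept all three offcuts over the +y edge into the red tray, the three finished parts are still standing where they were, and I handed the job in at about 22.6 s with the arm clear of everything.

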